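# Zero the colony counter and bring its magnifier over the plate

## Robot

A 6-joint arm with a two-finger parallel gripper is mounted at the origin on the work surface. World frame = base frame: x ahead of the robot, y to its left, z up, the work surface at z = 0. Lengths are in m, angles in rad, forces in N, time in s.
With the tool pointing down it reaches from about 0.3 to 0.875 m from the base axis. Payload 6.4 kg.
Tool frame: the origin (TCP) lies at the very end of the fingers, on their centre line; the grasp point (between the pads) lies 19 mm behind it; x points along the fingers, y is the direction in which the jaws open and shut, and the axes are right-handed (so a half turn about x gives the same grasp; the last joint's range is limited). The gripper opens to 85 mm and grips with 20 to 120 N. Pads are 22 mm wide; open, the fingers measure 114 mm over their backs; the gripper's body (76 mm by 85 mm) begins 54 mm behind the grasp point. The pads swing forward as they close: fully open they stand 13 mm farther back than shut.
Start: joints at [1.023, 0.181, 1.607, -0, 1.354, -0.206], TCP at [0.193, 0.542, 0.203] pointing down, gripper open.
Joint ranges: [-2.99, 2.99], [-0.89, 2.07], [0.3, 2.58], [-1.14, 4.28], [0, 2.63], [-3.12, 3.12]. Speed limits (rad/s): [2.57, 2.57, 3.01, 3.14, 3.14, 3.14].

## Interface

Orientations are given as a unit quaternion [w, x, y, z].
In Python, from bench import status, optics, hand_in gives the robot as it stands. The module is installed in compiled form; this text tells all that it offers.
- The arm moves only by the shell command python3 -m jog 'ROWS'. ROWS is JSON, one flat list of numbers, 5 for each row, row after row: the shift along the tool's x, y, z in mm, then the turn about the tool's x in degrees, then the opening in per cent of the stroke, from 0 (shut) to 100 (fully open). In form: [tx, ty, tz, yaw, gripper, tx, ty, tz, yaw, gripper, ...]. A call has exactly 5 rows; each row is the pose to reach, as a shift and turn from the pose commanded when the call began, along the tool's axes at that moment; what a row does not reach only later rows make up. A row lasts 1/10 s, in which the tool goes at most 50 mm and 8.59 degrees, less where a joint would pass 70% of its speed; a pose out of reach is approached as far as the arm can. A call with a gripper value outside its range is refused whole. The fingers move at their own pace and stop on an object; the grip force is fixed at half the most. Time passes only in rows, so rows that repeat a pose let the fingers close, or fill a call up. It gives the time, the measured TCP pose, the force and the opening at its end, in the units of the state.
- status.get_obs(): the state, without advancing time (a new reading comes with each control period).
- optics.camera(name): name is "scene" or "top" or "wrist"; returns the picture (400x640x3 uint8, red, green, blue); there is no depth.
- optics.get_calibration(name): a dict with "vertical_fov" (degrees; the focal length in pixels is half the picture's height over the tangent of half this angle, whatever the lens; pixels are square), "cx", "cy" (the principal point, pixels), "k1" (the pictures are not rectified: a ray, as slopes to the right and down, at radius r is drawn at 1 + k1 r^2 times it, then the intrinsics apply), "extrinsics" (4x4, takes a point from camera to world coordinates). Camera axes: x right, y up, looking along -z (the intrinsics and any distortion apply to the point x, -y, -z); pixel columns grow to the right and rows downward; lengths in m; the calibration is good to about 2 mm. A picture is of the moment at which its call begins: read the wrist's pose just before it. get_calibration takes no time and is no camera call; for the wrist camera it gives the pose at the moment of the call.
- hand_in(): hands the job in, once; it reports no verdict.
The state is a dict: "time_s": time; "q": joint angles; "dq": joint speeds; "joint_efforts": joint torques, N m; "eef_pos": TCP position; "eef_rot": TCP orientation; "wrist_force": force on the tool from outside, world axes, zero at the start; "torque": the same for the moment, N m; "opening": opening from 0.0 (shut) to 1.0 (fully open).
Only numpy, scipy, OpenCV 4.12 (cv2) and the standard library are available. Lean on these libraries where they do the work, as an engineer would, in place of code of your own. Each camera call takes 0.05 s, during which the arm holds its last target. There are 200 camera calls.

## Task

Get the colony counter ready to count the culture plate lying on its lit stage: reach a fingertip into the sunken well, press the red reset key fully down and keep it down for a good second, then let it come up; and gently push the round magnifier round on its post until it comes up against its stop over the plate (either job first). Nothing is to be picked up: do not press the blue count key, do not shift or lift the plate on the stage, leave the stack of plates, the bottle and the pen where they are, and finish with the hand clear.

Things in the scene. Friction and masses are not known exactly. Their poses are not given: they have to be found in the camera images.
- counter: Colony counter, a fixed white instrument case 220 mm deep (its x), 300 mm wide (its y), flat deck 80 mm above the bench. Origin: centre of its underside, on the bench; +x to its back, +y to its left (towards the lit stage), z up. Its place and yaw vary.
- well_mouth (a point): Centre of the mouth of the finger well on the right half of the deck, level with the top of its lilac collar (84 mm above the bench; collar 68 x 52 mm, 4 mm proud of the deck). The well is a straight upright rectangular hole, 52 mm along the counter's x and 36 mm along its y, down to a dark floor 34 mm below the mouth. Axes as counter.
- reset_top (a point): Centre of the top of the red reset key at the bottom of the well: 34 mm (counter's x) by 22 mm (y), its top 24 mm below the mouth of the well (60 mm above the bench) when up. Moves with the key.
- reset_key (a joint): Travel of the reset key in m: 0 up, 0.005 fully down; straight down, sprung, about 2 N to start it and 6 N fully down; comes up by itself.
- count_top (a point): Centre of the top of the round blue count key, 20 mm across, proud of the deck by 4 mm (84 mm above the bench), 61 mm behind the centre of the well. Not to be pressed.
- count_key (a joint): Travel of the count key in m: 0 up, 0.003 down.
- lens_center (a point): Centre of the round magnifier, a flat clear lens in a dark rim 104 mm across and 14 mm thick; the rim reaches from 180 to 194 mm above the bench (this point: 187 mm). It hangs on a flat arm that swings level about an upright post, 105 mm from the post's axis to this point.
- post (a point): Axis of the magnifier's post at the height of the lens; the post stands at the back of the stage, 14 mm across, its hub 26 mm across, its top 204 mm above the bench. Fixed to the counter.
- magnifier (a joint): Swing of the magnifier in rad: 0 against its stop, lens straight in front of the post (towards the counter's -x), centred over the stage; it grows as the lens swings to the counter's left (clockwise seen from above), up to 1.5. Stays where it is left; about 1 N at the rim moves it.
- stage (a point): Centre of the lit round glass stage, 116 mm across, on the left half of the deck, 82 mm above the bench.
- dish_mid (a point): Middle of the closed culture plate on the stage: loose clear disc with amber agar, 90 mm across, 15 mm high. Stays where it is.
- dish_stack_mid (a point): Middle of a loose stack of three culture plates on the bench left of the counter, 90 mm across, 46 mm high. Bystander.
- stain_bottle_mid (a point): Middle of a loose amber bottle on the bench right of the counter, 44 mm across, 85 mm high. Bystander.
- marker_pen_mid (a point): Middle of a loose marker pen, 130 mm long, 11 mm thick, lying on the bench in front of the counter. Bystander.
There are look-alikes about, which are no part of the job. Leave any pink or turquoise look-alike of the part that bears dish_mid alone.

How it is judged:
On the way:
1. the red reset key is pressed fully down and kept down (value of joint reset_key above 0.004 m), for 0.8 s.
At the end, for the whole second after the job is handed in: After the reset key was held at least 4 mm down (of 5) for 0.8 s, it is up again (under 1 mm); the magnifier is within 0.1 rad of its stop, its centre within 12 mm of the stage's; the plate lies where it was on the stage, and stack, bottle and pen are within 15 mm of where they stood (value of joint reset_key below 0.001 m and value of joint magnifier below 0.1 rad and horizontal distance between lens_center and stage below 0.012 m and horizontal distance between dish_mid and stage below 0.018 m and z of dish_mid in the frame of counter between 0.086 and 0.093 m and distance of each of dish_stack_mid, stain_bottle_mid, marker_pen_mid from where it was at the start of the episode below 0.015 m); the robot touches nothing.
It fails at once if the blue count key is pressed (value of joint count_key above 0.0015 m).
It fails at once if the plate on the stage is shifted by more than 8 mm or lifted (distance of dish_mid from where it was at the start of the episode above 0.008 m).
It fails at once if the magnifier is knocked round instead of pushed gently (velocity of joint magnifier above 4 rad/s or velocity of joint magnifier below -4 rad/s).
It fails at once if the stack, the bottle or the pen is shifted by more than 15 mm or lifted (distance of any of dish_stack_mid, stain_bottle_mid, marker_pen_mid from where it was at the start of the episode above 0.015 m).
It also fails if it takes over 48 s, if anything falls off the work surface, if the arm or the gripper's body presses on something with over 40 N, if the wrist force passes 120 N, or if a joint passes its speed limit or range.

## Working session

There is one attempt and no reset: what is moved stays moved. The work goes in short steps, Python scripts to look and compute and a shell command to move; the robot and the scene stay as the last step left them, time stands still between calls to the robot, and variables do not carry over. Pictures are saved under pics/ and viewed, on a budget of 10 in all, crops included, one or two more only if the job needs it, and the job is handed in when it is done.

```bash
mkdir -p pics; cat > h.py <<'E'
import numpy as np,cv2
from bench import status,optics
def K(c,h=400):
    f=h/2/np.tan(np.radians(c["vertical_fov"])/2); return f
def ray(c,u,v):
    f=K(c); d=np.array([(u-c["cx"])/f,(v-c["cy"])/f]); s=d.copy()
    for _ in range(30): s=d/(1+c["k1"]*(s@s))
    T=np.array(c["extrinsics"]); return T[:3,3],T[:3,:3]@np.array([s[0],-s[1],-1])
def onz(c,u,v,z):
    o,r=ray(c,u,v); return o+r*(z-o[2])/r[2]
def proj(c,p):
    T=np.array(c["extrinsics"]); q=T[:3,:3].T@(np.array(p)-T[:3,3]); s=np.array([q[0],-q[1]])/-q[2]
    s=s*(1+c["k1"]*(s@s)); return s*K(c)+[c["cx"],c["cy"]]
E
python3 - <<'E'
from h import *
import pickle
o=status.get_obs();print(o)
C={}
for n in("top","scene"):
    im=optics.camera(n);C[n]=optics.get_calibration(n);cv2.imwrite(f"pics/{n}.png",im[:,:,::-1]);print(n,C[n])
E
```

```text
{'time_s': 0.0, 'q': array([ 1.02269785e+00,  1.81546627e-01,  1.60799680e+00, -7.85614793e-06,
        1.35380346e+00, -2.06302747e-01]), 'dq': array([ 1.99407612e-04, -4.16018864e-04, -1.06972099e-03, -5.35740178e-04,
        1.03164358e-04, -2.75401813e-05]), 'joint_efforts': array([-4.87732086e-04, -4.44863355e+01, -3.51325464e+01, -3.25260107e-04,
        9.30956594e-03, -2.22493878e-05]), 'eef_pos': array([0.1923977 , 0.54122215, 0.20218647]), 'eef_rot': array([ 0.6965799 ,  0.11967742,  0.69703173, -0.12083265]), 'wrist_force': array([-0.18162643, -0.04689559, -0.66263477]), 'torque': array([-0.04739791, -0.015588  , -0.00351404]), 'opening': 1.0054469727163948}
top {'vertical_fov': 50.992908840772735, 'cx': 313.16974273070116, 'cy': 195.59371690755685, 'k1': -0.03313951149231162, 'extrinsics': array([[-0.02583908,  0.99189545, -0.12440161,  0.45140571],
       [-0.99917847, -0.02173923,  0.03420218, -0.02344949],
       [ 0.03122059,  0.12518316,  0.9916423 ,  1.03406474],
       [ 0.        ,  0.        ,  0.        ,  1.        ]])}
scene {'vertical_fov': 42.665527430684456, 'cx': 314.4754090929196, 'cy': 198.49001812681544, 'k1': -0.13185153113365838, 'extrinsics': array([[ 0.76408005, -0.39146883,  0.51277075,  1.25765467],
       [ 0.64469835,  0.43456847, -0.62889926, -0.90922593],
       [ 0.02336046,  0.81111183,  0.5844244 ,  0.96506519],
       [ 0.        ,  0.        ,  0.        ,  1.        ]])}
```

View pics/top.png

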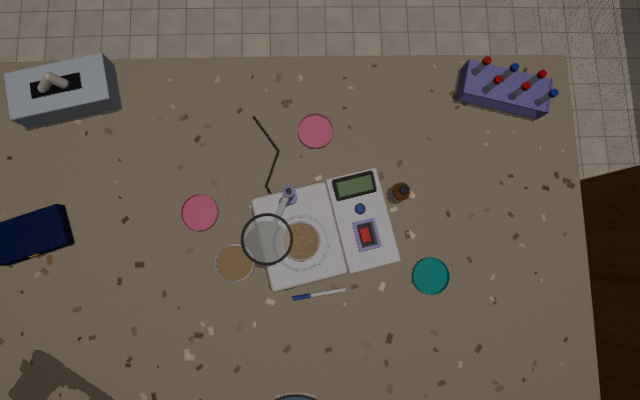

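View pics/scene.png

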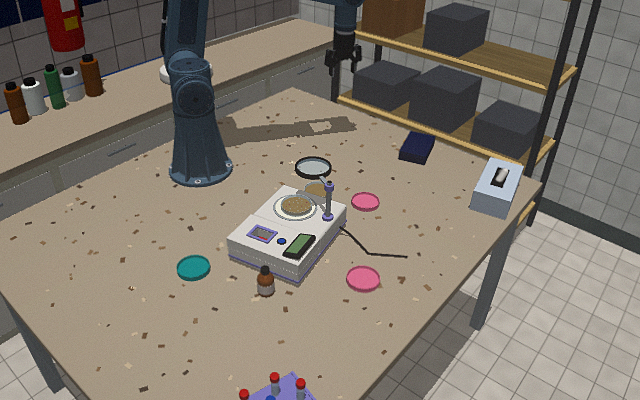

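Top view: the counter is centred near (325,230). The red key is at (366,236) in its lilac collar and the blue key at (360,209). The post is at (289,192), and the lens ring at (267,240) is swung left of the stage and plate (300,241). The stack is at (235,263), the pen at (318,295) and the bottle at (401,191). The pink discs (315,131) and (200,213) and the turquoise disc (430,276) are look-alikes; the plate on the lit stage is the amber one. Next I measure and confirm with an enlarged crop.

```bash
python3 - <<'E'
from h import *
c=optics.get_calibration("top"); im=cv2.imread("pics/top.png"); hsv=cv2.cvtColor(im,cv2.COLOR_BGR2HSV)
def blob(m,box,name,z):
    x0,y0,x1,y1=box; k=np.zeros(m.shape,np.uint8);k[y0:y1,x0:x1]=m[y0:y1,x0:x1]
    n,l,s,ce=cv2.connectedComponentsWithStats(k); i=1+np.argmax(s[1:,4]); r=cv2.minAreaRect(np.argwhere(l==i)[:,::-1].astype(np.float32))
    print(name,s[i],ce[i],r,onz(c,*ce[i],z)[:2]); return ce[i],r
H,S,V=[hsv[...,i].astype(int) for i in range(3)]
red=((H<8)|(H>172))&(S>150)&(V>90)
blue=(H>105)&(H<130)&(S>120)
blob(red,(345,210,390,260),"red",.06)
b,_=blob(blue,(345,195,375,220),"blue",.084)
lil=(H>112)&(H<145)&(S>40)&(V>90)
blob(lil,(345,214,390,256),"collar",.084)
blob(lil,(275,180,300,210),"hubs",.204)
white=(S<40)&(V>140)
k=(white).astype(np.uint8);k[:160]=0;k[300:]=0;k[:,:240]=0;k[:,410:]=0
k=cv2.morphologyEx(k,cv2.MORPH_CLOSE,np.ones((25,25)))
n,l,s,ce=cv2.connectedComponentsWithStats(k);i=1+np.argmax(s[1:,4])
r=cv2.minAreaRect(np.argwhere(l==i)[:,::-1].astype(np.float32)); bx=cv2.boxPoints(r); P=np.array([onz(c,*p,.08)[:2] for p in bx]);print(r,P,P.mean(0))
dark=(V<60)
k=dark.astype(np.uint8);k[:205]=0;k[275:]=0;k[:,:235]=0;k[:,300:]=0
pts=np.argwhere(k)[:,::-1].astype(np.float32);e=cv2.fitEllipse(cv2.convexHull(pts));print("lens",e,onz(c,*e[0],.187))
cv2.imwrite("pics/crop.png",cv2.resize(im[165:305,215:420],None,fx=3.9,fy=3.9,interpolation=cv2.INTER_CUBIC))
E
```

```text
red [359 227  13  16 133] [364.95488722 234.46616541] ((364.8823547363281, 234.5294647216797), (14.067066192626953, 9.216354370117188), 75.96376037597656) [ 0.47986126 -0.17516723]
blue [356 205   9   8  55] [359.67272727 208.27272727] ((360.0, 208.5), (8.0, 7.0), 0.0) [ 0.53907329 -0.16173894]
collar [352 218  29  34 312] [366.14423077 234.32051282] ((366.44122314453125, 234.26473999023438), (29.831880569458008, 22.55581283569336), 75.96376037597656) [ 0.47941994 -0.17415459]
hubs [282 185  15  19 117] [289.85470085 193.61538462] ((290.01922607421875, 193.59616088867188), (18.15509796142578, 11.577165603637695), 52.12501525878906) [ 0.56053103 -0.00568248]
((326.3195495605469, 237.09298706054688), (111.3600082397461, 130.24774169921875), 75.00492095947266) [[ 0.56380686  0.09035973]
 [ 0.63626995 -0.20164026]
 [ 0.38782357 -0.25643203]
 [ 0.32208094  0.02859567]] [ 0.47749533 -0.08477922]
lens ((266.22283935546875, 239.0143585205078), (51.25714111328125, 52.04872131347656), 30.329681396484375) [0.47200843 0.04376171 0.187     ]
```

View pics/crop.png

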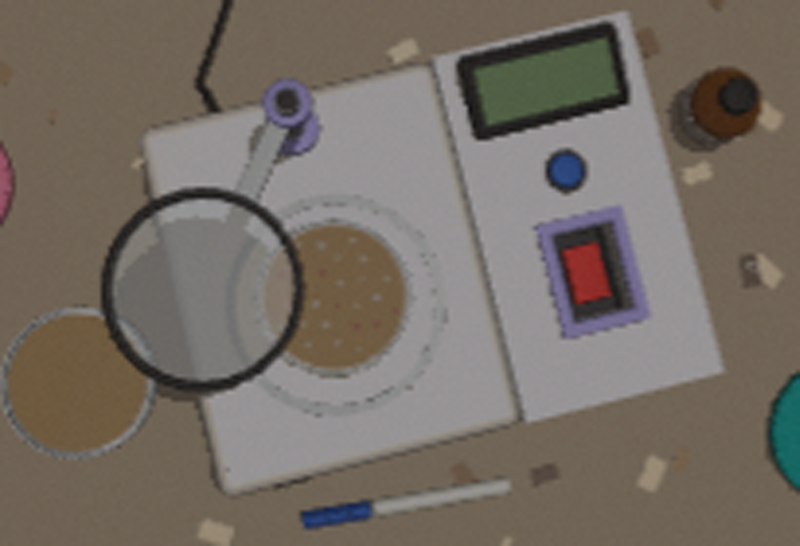

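The crop confirms it: red key inside the lilac collar at (585,272), blue key at (566,170) to stay clear of, post top at (287,100), lens ring at (203,290). The amber plate on the glass ring (335,300) is the one that must stay put.

```bash
cat >> h.py <<'E'
from scipy.spatial.transform import Rotation as R
def pose():
    o=status.get_obs();q=o["eef_rot"];return o["eef_pos"],R.from_quat([q[1],q[2],q[3],q[0]]).as_matrix(),o
E
python3 - <<'E'
from h import *
c=optics.get_calibration("top")
U=lambda x,y:(x/3.9+215-.37,y/3.9+165-.37)
cs=[(147,130),(225,492),(722,372),(628,12)]
P=np.array([onz(c,*U(*p),.08)[:2] for p in cs]);print(P,P.mean(0))
for a,b in((0,1),(3,2)):d=P[a]-P[b];print("xaxis",np.degrees(np.arctan2(d[1],d[0])),np.linalg.norm(d))
for a,b in((0,3),(1,2)):d=P[a]-P[b];print("yaxis-90",np.degrees(np.arctan2(d[1],d[0]))-90,np.linalg.norm(d))
post=onz(c,*U(287,100),.204)[:2];st=onz(c,*U(337,303),.082)[:2];print("post",post,"stage",st,"d",post-st,np.linalg.norm(post-st))
L=np.array([.4720,.0438]);print("lens arm",np.linalg.norm(post-L))
im=cv2.imread("pics/scene.png");cs=optics.get_calibration("scene");hsv=cv2.cvtColor(im,cv2.COLOR_BGR2HSV);m=cv2.inRange(hsv,(112,40,70),(145,255,255));m[:215]=0;m[248:]=0;m[:,:240]=0;m[:,285:]=0
pts=np.argwhere(m)[:,::-1].astype(np.float32);r=cv2.minAreaRect(pts);print("scene collar",r,[onz(cs,*p,.084)[:2] for p in cv2.boxPoints(r)],onz(cs,*r[0],.084))
m=cv2.inRange(hsv,(105,120,40),(130,255,255));m[:230]=0;m[248:]=0;m[:,:272]=0;m[:,290:]=0;print("scene blue",onz(cs,*np.argwhere(m)[:,::-1].mean(0),.084))
p,Rm,o=pose();print(p,Rm.round(4).tolist())
E
```

```text
[[ 0.5686869   0.08277671]
 [ 0.35939394  0.0402015 ]
 [ 0.41944537 -0.24914108]
 [ 0.6332817  -0.20346556]] [ 0.49520198 -0.08240711]
xaxis 11.498443528642285 0.2135794770465272
xaxis 12.057209010239934 0.21866007735032697
yaxis-90 12.71663200399594 0.2934401524467834
yaxis-90 11.724959692775116 0.2955085442245884
post [ 0.56733204 -0.00255081] stage [ 0.46519668 -0.02616158] d [0.10213536 0.02361077] 0.10482890943699526
lens arm 0.10600281082312511
scene collar ((265.96575927734375, 234.92465209960938), (38.03837585449219, 14.396060943603516), 20.556045532226562) [array([ 0.45538859, -0.21194833]), array([ 0.423684  , -0.16239765]), array([ 0.53594225, -0.13893134]), array([ 0.56310343, -0.18771608])] [ 0.49563578 -0.17542359  0.084     ]
scene blue [ 0.54024146 -0.16425066  0.084     ]
[0.19242352 0.54126803 0.20227237] [[-0.0008, 0.3352, 0.9422], [-0.0014, 0.9422, -0.3352], [-1.0, -0.0016, -0.0003]]
```

```bash
python3 -m jog '[-45,0,0,0,0, -90,0,0,0,0, -130,0,0,0,0, -130,-34,30,8,0, -130,-68,60,16,0]'; cat > to.py <<'E'
import sys
from h import *
# report shift in tool axes to world target x y z and yaw of tool y (deg)
p,Rm,o=pose();t=np.array([float(a) for a in sys.argv[1:4]])
w=float(sys.argv[4]);d=(np.degrees(np.arctan2(Rm[1,1],Rm[0,1]))-w+180)%360-180
print("tcp",p.round(4),"shift mm",(Rm.T@(t-p)*1e3).round(1),"turn",round(d,1),"F",o["wrist_force"].round(1),"op",round(o["opening"],3),"t",round(o["time_s"],2),"axis z",Rm[:,0].round(3),"q",o["q"].round(2))
E
python3 to.py .48 -.175 .332 12
```

```text
time_s: 0.6
eef_pos: [0.2267, 0.4575, 0.3343]
eef_rot: [0.673, 0.218, 0.673, -0.216]
wrist_force: [1.4, -0.5, -0.3]
opening: 0.145
tcp [0.2267 0.4575 0.3343] shift mm [   1.6 -365.2  575.2] turn 42.2 F [ 1.4 -0.5 -0.3] op 0.145 t 0.6 axis z [ 0.002  0.002 -1.   ] q [ 0.88 -0.05  1.59 -0.    1.6  -0.07]
```

```bash
python3 -m jog '[0,-26,40,8,0, 0,-52,81,16,0, 0,-78,122,24,0, 0,-104,162,32,0, 0,-130,202,40,0]'; python3 to.py .48 -.175 .332 12
```

```text
time_s: 1.1
eef_pos: [0.315, 0.2326, 0.3329]
eef_rot: [0.558, 0.435, 0.558, -0.435]
wrist_force: [0.9, 0.1, -0.1]
opening: 0.0
tcp [0.315  0.2326 0.3329] shift mm [  0.9  60.5 435.5] turn 2.1 F [ 0.9  0.1 -0.1] op 0.0 t 1.1 axis z [ 0. -0. -1.] q [ 0.33 -0.34  1.84 -0.    1.65  0.08]
```

```bash
python3 -m jog '[0,7,48,2,0, 0,13,96,2,0, 0,20,144,2,0, 0,27,192,2,0, 0,33,240,2,0]'; python3 to.py .48 -.175 .332 12
```

```text
time_s: 1.6
eef_pos: [0.407, 0.0081, 0.333]
eef_rot: [0.551, 0.443, 0.551, -0.443]
wrist_force: [0.6, 0.7, -0.6]
opening: 0.003
tcp [0.407  0.0081 0.333 ] shift mm [  1.   32.  194.5] turn 0.4 F [ 0.6  0.7 -0.6] op 0.003 t 1.6 axis z [ 0.  0. -1.] q [-0.27 -0.3   1.81  0.    1.64 -0.49]
```

```bash
python3 -m jog '[0,8,45,0,0, 0,16,90,0,0, 0,24,135,0,0, 0,32,180,0,0, 60,32,194,0,0]'; python3 -m jog '[40,0,0,0,0, 80,0,0,0,0, 110,0,0,0,0, 110,0,0,0,0, 110,0,0,0,0]' ; python3 to.py .48 -.175 .15 12
python3 - <<'E'
from h import *
c=optics.get_calibration("wrist");im=optics.camera("wrist");t=optics.camera("top")
cv2.imwrite("pics/w1.png",np.vstack([im[:,:,::-1],np.zeros((0,640,3),np.uint8)]))
p,Rm,o=pose()
for z in(.084,.06): print(z,proj(c,[.48,-.175,z]).round(1))
hs=cv2.cvtColor(im,cv2.COLOR_RGB2HSV)
for n,lo,hi,z in(("red",(0,150,60),(8,255,255),.06),("blue",(105,140,40),(130,255,255),.084),("lilac",(112,40,70),(145,140,255),.084)):
    m=cv2.inRange(hs,lo,hi);k,l,s,ce=cv2.connectedComponentsWithStats(m)
    for i in np.argsort(-s[1:,4])[:2]+1: print(n,s[i],ce[i].round(1),onz(c,*ce[i],z).round(4))
E
```

```text
time_s: 2.1
eef_pos: [0.4834, -0.1762, 0.2896]
eef_rot: [0.555, 0.444, 0.546, -0.444]
wrist_force: [-0.1, -0.2, -0.7]
opening: -0.003
time_s: 2.6
eef_pos: [0.4791, -0.1699, 0.1747]
eef_rot: [0.551, 0.443, 0.551, -0.443]
wrist_force: [0.4, 0.5, -0.1]
opening: 0.005
tcp [ 0.4791 -0.1699  0.1747] shift mm [24.7 -0.2  5.2] turn 0.4 F [ 0.4  0.5 -0.1] op 0.005 t 2.6 axis z [-0.001  0.    -1.   ] q [-0.57  0.06  1.8  -0.    1.28 -0.79]
0.084 [320.5 200.8]
0.06 [320.5 194.5]
red [303 183  33  22 700] [319.3 193.6] [ 0.4786 -0.1743  0.06  ]
blue [213   0  10  39 381] [217.5  18.7] [ 0.3656 -0.0435  0.084 ]
blue [374 190  21  21 324] [384.1 200.1] [ 0.5382 -0.1615  0.084 ]
lilac [ 283  173   74   54 1846] [319.1 200. ] [ 0.4785 -0.1746  0.084 ]
lilac [451   0  42  44 927] [468.3  23.8] [ 0.5655 -0.003   0.084 ]
```

View pics/w1.png

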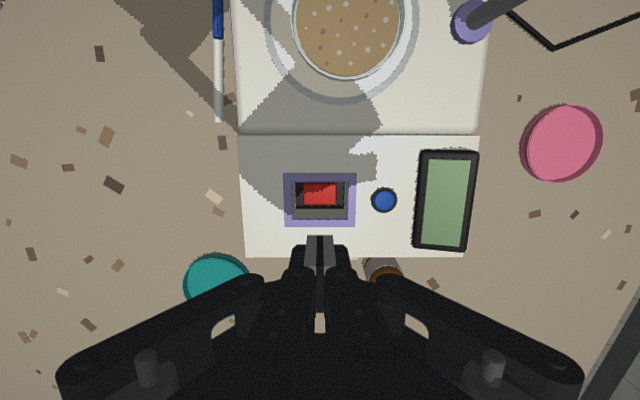

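Wrist view: the red key (319,194) and collar (319,200) give the well at (0.479,-0.1746), which agrees with the top view to about 1 mm, and the fingers are square to the collar. The blue key at (384,200) is clear. I descend now.

```bash
python3 -m jog '[0,0,5,0,0, 20,0,5,0,0, 50,0,5,0,0, 75,0,5,0,0, 75,0,5,0,0]'; python3 to.py .479 -.1746 .066 12
```

```text
time_s: 3.2
eef_pos: [0.4787, -0.174, 0.0974]
eef_rot: [0.55, 0.443, 0.553, -0.443]
wrist_force: [-0.7, 0.9, 0.4]
opening: 0.002
tcp [ 0.4787 -0.174   0.0974] shift mm [31.4  0.3  0.7] turn 0.4 F [-0.7  0.9  0.4] op 0.002 t 3.2 axis z [-0.004  0.002 -1.   ] q [-0.58  0.16  1.86 -0.    1.12 -0.8 ]
```

```bash
python3 -m jog '[10,0,0,0,0, 20,0,0,0,0, 31,0,0,0,0, 33,0,0,0,0, 33,0,0,0,0]'; python3 to.py .479 -.1746 .055 12
```

```text
time_s: 3.7
eef_pos: [0.48, -0.1747, 0.066]
eef_rot: [0.551, 0.443, 0.551, -0.443]
wrist_force: [0.5, 0.5, 1.2]
opening: -0.002
tcp [ 0.48   -0.1747  0.066 ] shift mm [11.  -1.  -0.3] turn 0.4 F [0.5 0.5 1.2] op -0.002 t 3.7 axis z [-0.001  0.    -1.   ] q [-0.58  0.21  1.88  0.    1.05 -0.8 ]
```

```bash
python3 -m jog '[3,0,0,0,0, 5,0,0,0,0, 7,0,0,0,0, 9,0,0,0,0, 9,0,0,0,0]'; python3 -m jog '[1,0,0,0,0, 2,0,0,0,0, 2,0,0,0,0, 2,0,0,0,0, 2,0,0,0,0]'; python3 to.py .479 -.1746 .055 12
```

```text
time_s: 4.2
eef_pos: [0.4801, -0.1747, 0.0571]
eef_rot: [0.551, 0.443, 0.551, -0.443]
wrist_force: [0.1, 0.0, -0.9]
opening: 0.002
time_s: 4.7
eef_pos: [0.4803, -0.1748, 0.0554]
eef_rot: [0.551, 0.443, 0.551, -0.443]
wrist_force: [0.0, 0.1, -0.4]
opening: -0.0
tcp [ 0.4803 -0.1748  0.0554] shift mm [ 0.4 -1.2 -0.5] turn 0.4 F [ 0.   0.1 -0.4] op -0.0 t 4.7 axis z [ 0. -0. -1.] q [-0.58  0.23  1.88 -0.    1.03 -0.8 ]
```

No contact force at z 0.055, where the key should be fully down, so the tip is not yet on it. I feel further down in small steps, watching force.

```bash
python3 -m jog '[1,-1,0,0,0, 1,-1,0,0,0, 2,-1,0,0,0, 2,-1,0,0,0, 2,-1,0,0,0]'; python3 to.py .479 -.1746 .055 12
python3 - <<'E'
from h import *
im=optics.camera("wrist")
cv2.imwrite("pics/w2.png",cv2.resize(im[130:330,200:500,::-1],None,fx=2.6,fy=2.6))
E
```

```text
time_s: 5.2
eef_pos: [0.4793, -0.175, 0.0533]
eef_rot: [0.551, 0.443, 0.551, -0.443]
wrist_force: [0.8, -0.2, -0.8]
opening: -0.002
tcp [ 0.4793 -0.175   0.0533] shift mm [-1.7 -0.2 -0.5] turn 0.4 F [ 0.8 -0.2 -0.8] op -0.002 t 5.2 axis z [-0.  0. -1.] q [-0.58  0.23  1.88 -0.    1.03 -0.8 ]
```

View pics/w2.png

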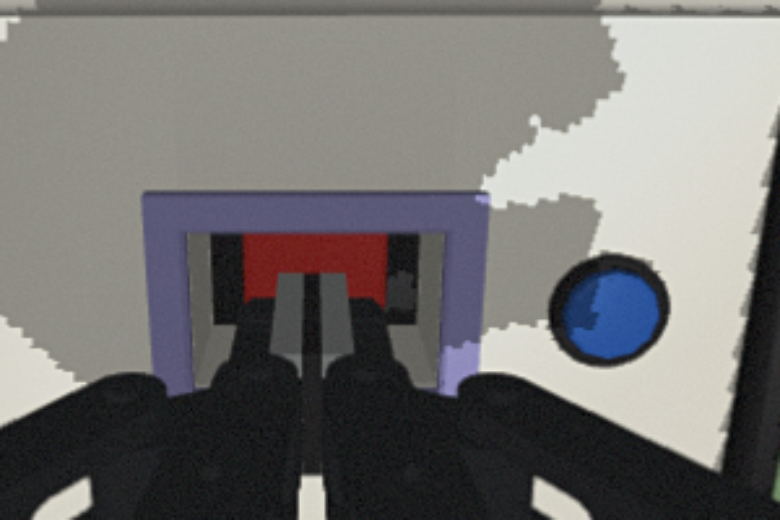

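The fingers are in the well, centred over the red key (crop (315,270)), with no contact yet and the blue key clear. I continue down gently.

```bash
python3 -m jog '[1,0,0,0,0, 1,0,0,0,0, 2,0,0,0,0, 2,0,0,0,0, 2,0,0,0,0]'; python3 -m jog '[1,0,0,0,0, 1,0,0,0,0, 2,0,0,0,0, 2,0,0,0,0, 2,0,0,0,0]';python3 -m jog '[1,0,0,0,0, 1,0,0,0,0, 2,0,0,0,0, 2,0,0,0,0, 2,0,0,0,0]'
```

```text
time_s: 5.75
eef_pos: [0.4793, -0.175, 0.0513]
eef_rot: [0.551, 0.443, 0.551, -0.443]
wrist_force: [-0.6, -0.2, 0.5]
opening: 0.0
time_s: 6.25
eef_pos: [0.4793, -0.175, 0.0493]
eef_rot: [0.551, 0.443, 0.551, -0.443]
wrist_force: [-0.2, 0.2, -0.3]
opening: 0.001
time_s: 6.75
eef_pos: [0.4793, -0.175, 0.0474]
eef_rot: [0.551, 0.443, 0.551, -0.443]
wrist_force: [0.2, -0.1, -0.5]
opening: -0.004
```

```bash
python3 - <<'E'
from h import *
im=optics.camera("wrist");c=optics.get_calibration("wrist");p,Rm,o=pose();T=np.array(c["extrinsics"])
print("cam",T[:3,3],"dist", "F",o["wrist_force"],o["joint_efforts"].round(2))
for d in(0,.01,.019,.03,.04): print(d,proj(c,p-Rm[:,0]*d).round(1))
hs=cv2.cvtColor(im,cv2.COLOR_RGB2HSV);m=cv2.inRange(hs,(0,150,40),(8,255,255))
k,l,s,ce=cv2.connectedComponentsWithStats(m);print(s[1:][s[1:,4]>50])
ex=np.array([np.cos(np.radians(12)),np.sin(np.radians(12)),0]);ey=np.array([-ex[1],ex[0],0])
for z in(.06,.055,.05,.045):
  w=np.array([.479,-.1746,z]); print(z,proj(c,w+ex*.017+ey*.011).round(1),proj(c,w-ex*.017+ey*.011).round(1))
cv2.imwrite("pics/w3.png",cv2.resize(im[160:290,240:400,::-1],None,fx=4.5,fy=4.5))
E
```

```text
cam [ 0.4638092  -0.10999108  0.21853906] dist F [ 0.01253353  0.47102286 -0.18571827] [  0.   -40.81 -28.43  -0.     0.     0.  ]
0 [321.4 230.8]
0.01 [321.5 236.9]
0.019 [321.6 243. ]
0.03 [321.7 251.4]
0.04 [321.9 260.1]
[[292 224  59  27 843]]
0.06 [350.6 220.4] [292.  220.1]
0.055 [349.7 217.6] [292.8 217.3]
0.05 [348.9 215. ] [293.5 214.7]
0.045 [348.1 212.5] [294.2 212.2]
```

View pics/w3.png

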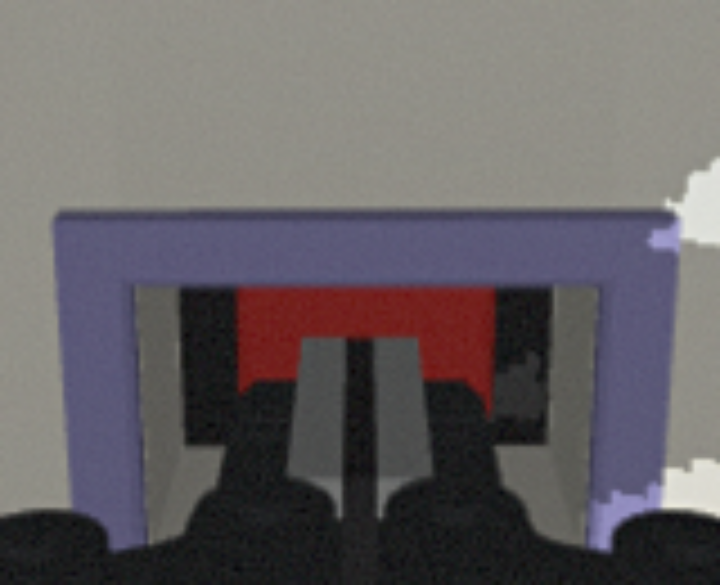

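The red key's width (59 px) matches z = 0.06, so it is still up. The pad ends sit higher than the nominal TCP, so the fingertips fall short of it. I keep feeling down.

```bash
for i in 1 ; do python3 -m jog '[1,0,0,0,0, 2,0,0,0,0, 3,0,0,0,0, 3,0,0,0,0, 3,0,0,0,0]'|sed -n '2p;4p'; done; python3 -m jog '[1,0,0,0,0, 2,0,0,0,0, 3,0,0,0,0, 3,0,0,0,0, 3,0,0,0,0]'|sed -n '2p;4p'
python3 - <<'E'
from h import *
im=optics.camera("wrist");c=optics.get_calibration("wrist");p,Rm,o=pose()
hs=cv2.cvtColor(im,cv2.COLOR_RGB2HSV);m=cv2.inRange(hs,(0,150,40),(8,255,255))
k,l,s,ce=cv2.connectedComponentsWithStats(m);print(s[1:][s[1:,4]>50])
ex=np.array([np.cos(np.radians(12)),np.sin(np.radians(12)),0]);ey=np.array([-ex[1],ex[0],0])
for z in(.06,.055):
  w=np.array([.479,-.1746,z]); print(z,proj(c,w+ex*.017+ey*.011).round(1),proj(c,w-ex*.017+ey*.011).round(1))
for d in(0,.01,.02,.03):print(d,[proj(c,p-Rm[:,0]*d+ey*e).round(1).tolist() for e in(0,.011)])
E
```

```text
eef_pos: [0.4793, -0.175, 0.0443]
wrist_force: [0.2, -0.1, -0.3]
eef_pos: [0.4793, -0.175, 0.0414]
wrist_force: [-0.8, -0.6, 0.3]
[[291 229  60  23 670]]
0.06 [351.7 224. ] [291.  223.6]
0.055 [350.8 221. ] [291.8 220.6]
0 [[321.3, 230.8], [321.5, 214.3]]
0.01 [[321.4, 236.9], [321.6, 219.5]]
0.02 [[321.6, 243.7], [321.7, 225.4]]
0.03 [[321.7, 251.4], [321.9, 232.1]]
```

```bash
python3 - <<'E'
from h import *
im=optics.camera("scene");c=optics.get_calibration("scene");p,Rm,o=pose()
for d in(0,.02,.043,.073,.1):print(d,(proj(c,p-Rm[:,0]*d)-[205,140]).round(1)*6)
cv2.imwrite("pics/s2.png",cv2.resize(im[140:240,205:330,::-1],None,fx=6,fy=6,interpolation=cv2.INTER_CUBIC))
E
```

```text
0 [343.8 625.2]
0.02 [342.6 592.2]
0.043 [340.2 552.6]
0.073 [337.8 500.4]
0.1 [335.4 452.4]
```

View pics/s2.png

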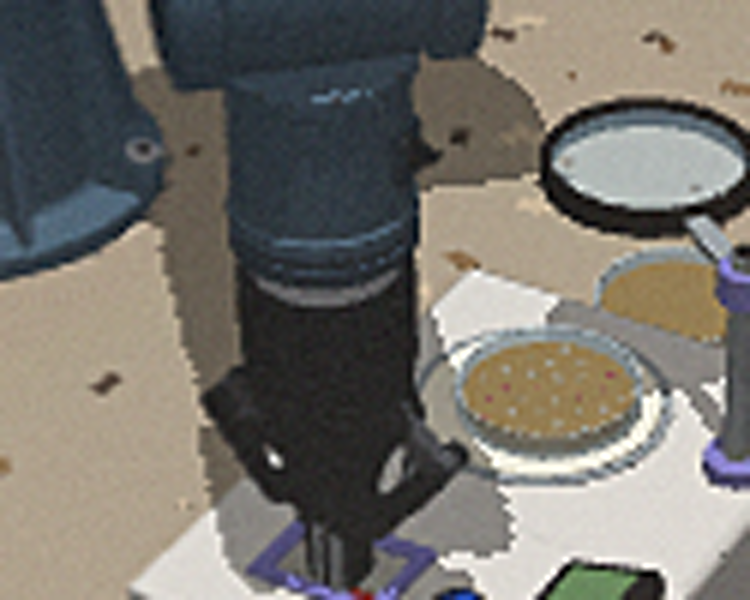

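Scene crop: the fingertips end near (345,590) where the nominal TCP would be at 625, about 20 mm short. The tip is therefore just above the key, and the knuckles are well clear of the deck. I continue with force watch.

```bash
python3 -m jog '[1,0,0,0,0, 2,0,0,0,0, 3,0,0,0,0, 3,0,0,0,0, 3,0,0,0,0]'|sed -n '2p;4p'; python3 -m jog '[1,0,0,0,0, 2,0,0,0,0, 2,0,0,0,0, 2,0,0,0,0, 2,0,0,0,0]'|sed -n '2p;4p'
```

```text
eef_pos: [0.4793, -0.175, 0.0383]
wrist_force: [1.1, -1.4, -0.2]
eef_pos: [0.4793, -0.175, 0.0364]
wrist_force: [0.1, -0.6, -0.7]
```

```bash
python3 -m jog '[1,0,0,0,0, 2,0,0,0,0, 2,0,0,0,0, 2,0,0,0,0, 2,0,0,0,0]'|sed -n '2p;4p'; python3 -m jog '[1,0,0,0,0, 2,0,0,0,0, 2,0,0,0,0, 2,0,0,0,0, 2,0,0,0,0]'|sed -n '2p;4p'
python3 - <<'E'
from h import *
im=optics.camera("wrist");c=optics.get_calibration("wrist")
hs=cv2.cvtColor(im,cv2.COLOR_RGB2HSV);m=cv2.inRange(hs,(0,150,40),(8,255,255))
k,l,s,ce=cv2.connectedComponentsWithStats(m);print(s[1:][s[1:,4]>50])
ex=np.array([np.cos(np.radians(12)),np.sin(np.radians(12)),0]);ey=np.array([-ex[1],ex[0],0])
for z in(.06,.055):
  w=np.array([.479,-.1746,z]); print(z,proj(c,w+ex*.017+ey*.011).round(1),proj(c,w-ex*.017+ey*.011).round(1))
E
```

```text
eef_pos: [0.4793, -0.175, 0.0344]
wrist_force: [-0.0, 0.3, -0.6]
eef_pos: [0.4793, -0.175, 0.0324]
wrist_force: [0.1, 0.3, -0.4]
[[290 236  17  19 162]
 [333 236  20  28 221]]
0.06 [353.5 229.7] [289.4 229.3]
0.055 [352.5 226.4] [290.3 226. ]
```

```bash
python3 -m jog '[1,0,0,0,0, 2,0,0,0,0, 2,0,0,0,0, 2,0,0,0,0, 2,0,0,0,0]'|sed -n '2p;4p'; python3 -m jog '[1,0,0,0,0, 2,0,0,0,0, 2,0,0,0,0, 2,0,0,0,0, 2,0,0,0,0]'|sed -n '2p;4p'
python3 - <<'E'
from h import *
im=optics.camera("wrist")
cv2.imwrite("pics/w4.png",cv2.resize(im[150:300,210:420,::-1],None,fx=3.8,fy=3.8))
E
```

```text
eef_pos: [0.4795, -0.1751, 0.0306]
wrist_force: [-0.0, -0.3, 2.9]
eef_pos: [0.4794, -0.1751, 0.0285]
wrist_force: [0.0, 0.1, 3.8]
```

View pics/w4.png

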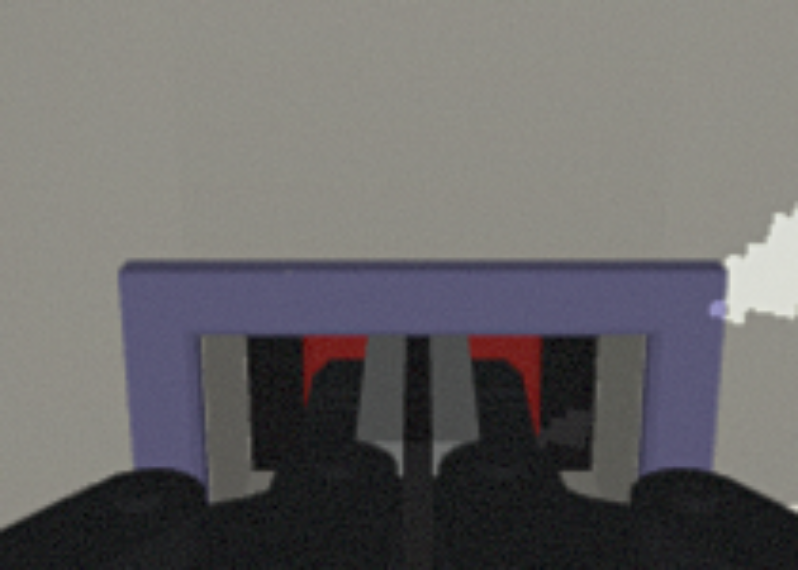

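Contact: the fingers are on the key with clear gaps to the well walls, and the force is rising as a spring would (2.9 → 3.8 N). I press to the stop and hold.

```bash
python3 -m jog '[1,0,0,0,0, 1,0,0,0,0, 2,0,0,0,0, 2,0,0,0,0, 2,0,0,0,0]'|sed -n '2p;4p'; python3 -m jog '[0.5,0,0,0,0, 1,0,0,0,0, 1,0,0,0,0, 1,0,0,0,0, 1,0,0,0,0]'|sed -n '2p;4p'
```

```text
eef_pos: [0.4795, -0.1751, 0.0268]
wrist_force: [-1.1, 0.8, 8.2]
eef_pos: [0.4795, -0.1751, 0.0267]
wrist_force: [-3.9, 2.8, 16.8]
```

The force jumped to 17 N with no further travel, so the key is on its stop. I hold 1.5 s, then lift.

```bash
for i in 1; do python3 -m jog '[0,0,0,0,0, 0,0,0,0,0, 0,0,0,0,0, 0,0,0,0,0, 0,0,0,0,0]'|sed -n '2p;4p'; done
python3 -m jog '[0,0,0,0,0, 0,0,0,0,0, 0,0,0,0,0, 0,0,0,0,0, 0,0,0,0,0]'|sed -n '1,2p;4p'
python3 -m jog '[0,0,0,0,0, 0,0,0,0,0, 0,0,0,0,0, 0,0,0,0,0, 0,0,0,0,0]'|sed -n '1,2p;4p'
python3 -m jog '[-10,0,0,0,0, -25,0,0,0,0, -50,0,0,0,0, -85,0,0,0,0, -130,0,0,0,0]'|sed -n '1,2p;4p'
python3 -m jog '[-45,0,0,0,0, -90,0,0,0,0, -130,0,0,0,0, -175,0,0,0,0, -175,0,0,0,0]'|sed -n '1,2p;4p'
```

```text
eef_pos: [0.4795, -0.1751, 0.0267]
wrist_force: [-5.3, 2.9, 17.1]
time_s: 13.0
eef_pos: [0.4795, -0.1751, 0.0267]
wrist_force: [-4.4, 3.4, 17.6]
time_s: 13.5
eef_pos: [0.4795, -0.1752, 0.0267]
wrist_force: [-4.6, 2.6, 16.9]
time_s: 14.0
eef_pos: [0.4774, -0.1739, 0.1543]
wrist_force: [0.6, -0.8, -1.0]
time_s: 14.5
eef_pos: [0.4816, -0.1765, 0.3372]
wrist_force: [0.8, -0.1, 1.4]
```

```bash
python3 to.py .520 .143 .30 12
```

```text
tcp [ 0.4816 -0.1765  0.3372] shift mm [  35.6  106.  -304. ] turn 0.4 F [ 0.8 -0.1  1.4] op -0.0 t 14.5 axis z [ 0.009 -0.006 -1.   ] q [-0.58 -0.05  1.58 -0.    1.6  -0.8 ]
```

```bash
python3 -m jog '[0,14,-40,0,0, 0,28,-80,0,0, 0,42,-120,0,0, 0,56,-160,0,0, 0,70,-200,0,0]'|sed -n '1,2p;4p'
python3 -m jog '[0,14,-40,0,0, 0,28,-80,0,0, 0,35,-103,0,0, 0,35,-103,0,0, 0,35,-103,0,0]'|sed -n '1,2p;4p'; python3 to.py .520 .143 .15 12
python3 - <<'E'
from h import *
c=optics.get_calibration("top");im=optics.camera("top")
V=im.max(2);k=(V<60).astype(np.uint8);k[:205]=0;k[275:]=0;k[:,:235]=0;k[:,300:]=0
cv2.imwrite("pics/t2.png",cv2.resize(im[150:310,190:420,::-1],None,fx=3.4,fy=3.4))
hs=cv2.cvtColor(im,cv2.COLOR_RGB2HSV);m=cv2.inRange(hs,(0,150,60),(8,255,255))[215:260,345:390];print("red px",np.argwhere(m>0).mean(0)+[215,345],(m>0).sum())
E
```

```text
time_s: 15.0
eef_pos: [0.5041, 0.037, 0.3293]
wrist_force: [-0.1, 0.1, -0.1]
time_s: 15.5
eef_pos: [0.5162, 0.1436, 0.3293]
wrist_force: [0.4, -0.1, -0.1]
tcp [0.5162 0.1436 0.3293] shift mm [179.3   3.9   1.4] turn 0.5 F [ 0.4 -0.1 -0.1] op -0.002 t 15.5 axis z [-0.002 -0.001 -1.   ] q [ 0.05  0.02  1.53 -0.    1.59 -0.17]
red px [234.5942029  364.94927536] 138
```

View pics/t2.png

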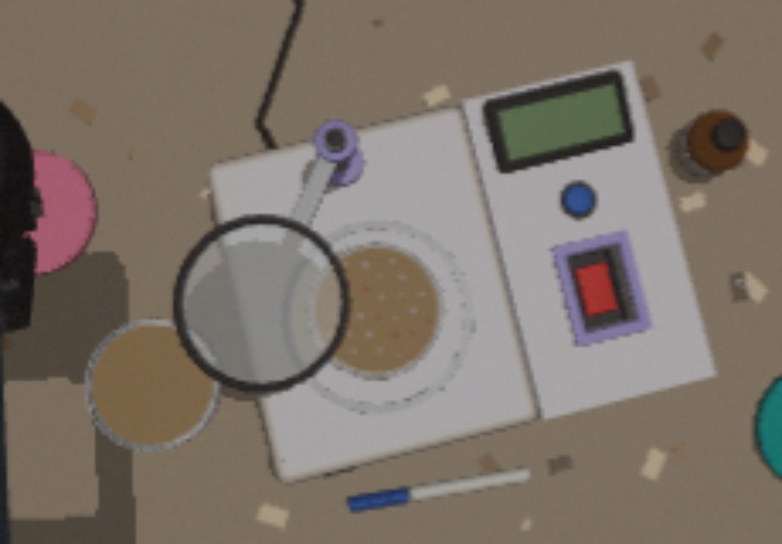

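The key is up again (red blob as before), and the lens, plate, bottle, pen and stack are unchanged. The hand is left of the lens; I descend beside it.

```bash
python3 -m jog '[40,0,0,0,0, 80,0,0,0,0, 120,0,0,0,0, 150,0,0,0,0, 177,0,0,0,0]'|sed -n '1,2p;4p'; python3 to.py .5005 .102 .150 12;python3 to.py .451 .039 .150 12
```

```text
time_s: 16.05
eef_pos: [0.5159, 0.1417, 0.1513]
wrist_force: [0.1, -0.2, 0.8]
tcp [0.5159 0.1417 0.1513] shift mm [  1.4 -23.5  35.6] turn 0.3 F [ 0.1 -0.2  0.8] op 0.003 t 16.05 axis z [-0.002 -0.    -1.   ] q [ 0.05  0.15  1.76 -0.    1.24 -0.17]
tcp [0.5159 0.1417 0.1513] shift mm [  1.5 -85.3  86.6] turn 0.3 F [ 0.1 -0.2  0.8] op 0.003 t 16.05 axis z [-0.002 -0.    -1.   ] q [ 0.05  0.15  1.76 -0.    1.24 -0.17]
```

```bash
python3 -m jog '[0,-5,6,0,0, 0,-9,12,0,0, 0,-13,18,0,0, 0,-17,24,0,0, 0,-21,30,0,0]'|sed -n '1,2p;4p'
python3 -m jog '[0,-4,4,0,0, 0,-8,8,0,0, 0,-13,12,0,0, 0,-17,16,0,0, 0,-20,20,0,0]'|sed -n '1,2p;4p'
python3 - <<'E'
from h import *
im=optics.camera("scene");t=optics.camera("top")
a=cv2.resize(im[110:260,220:400,::-1],(720,600))
cv2.imwrite("pics/s3.png",a);cv2.imwrite("pics/t3.png",t[:,:,::-1])
E
```

```text
time_s: 16.55
eef_pos: [0.5033, 0.1088, 0.1548]
wrist_force: [1.0, -0.5, 0.2]
time_s: 17.05
eef_pos: [0.4868, 0.0858, 0.1532]
wrist_force: [-1.1, 2.1, -0.2]
```

View pics/s3.png

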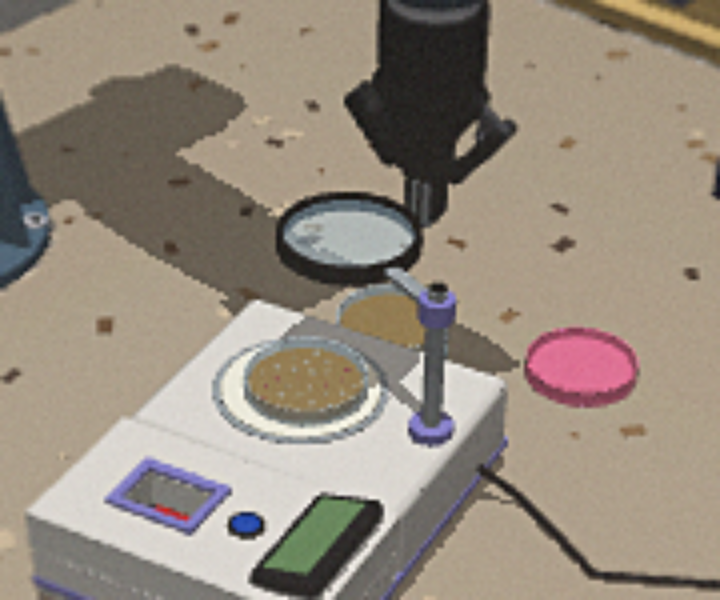

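The fingertip touches the rim's left side at (425,205) and the force is 2 N; the knuckles stay above the rim. I push on slowly.

```bash
cat > lens.py <<'E'
from h import *
c=optics.get_calibration("top");im=optics.camera("top");V=im.max(2)
k=(V<55).astype(np.uint8)*255;k[:200]=0;k[290:]=0;k[:,:235]=0;k[:,345:]=0
b=cv2.HoughCircles(cv2.GaussianBlur(im.min(2),(3,3),0)[195:295,225:350],cv2.HOUGH_GRADIENT,1,30,param1=100,param2=12,minRadius=23,maxRadius=28)
post=np.array([.5673,-.0026])
for u,v,r in (b[0][:3] if b is not None else []):
    L=onz(c,u+225,v+195,.187)[:2];d=L-post;print("lens",L.round(4),"r",r,"arm",np.linalg.norm(d).round(4),"theta",np.radians(12)-np.pi+0-(np.arctan2(d[1],d[0])-2*np.pi*(d[1]>0)) if 0 else ((np.radians(192)-np.arctan2(d[1],d[0])+np.pi)%(2*np.pi)-np.pi).round(3))
E
python3 lens.py; python3 -m jog '[0,-4,4,0,0, 0,-8,8,0,0, 0,-12,12,0,0, 0,-16,16,0,0, 0,-20,20,0,0]'|sed -n '1,2p;4p'; python3 lens.py;python3 to.py .451 .039 .153 12
```

```text
lens [0.4646 0.0253] r 26.3 arm 0.1064 theta 0.475
time_s: 17.7
eef_pos: [0.4718, 0.0615, 0.1533]
wrist_force: [0.2, 1.3, -0.9]
lens [ 0.462  -0.0007] r 26.3 arm 0.1054 theta 0.228
tcp [0.4717 0.0608 0.1533] shift mm [  0.4 -24.9  16.9] turn 0.4 F [ 0.4  0.  -1.5] op 0.004 t 17.75 axis z [-0.    -0.001 -1.   ] q [-0.12  0.01  1.9  -0.    1.23 -0.34]
```

```bash
python3 -m jog '[0,-2,4,0,0, 0,-4,8,0,0, 0,-6,12,0,0, 0,-8,16,0,0, 0,-8,18,0,0]'|sed -n '1,2p;4p'; python3 lens.py
```

```text
time_s: 18.25
eef_pos: [0.468, 0.0422, 0.1533]
wrist_force: [-1.7, 1.9, -0.2]
lens [ 0.4634 -0.0228] r 26.3 arm 0.1058 theta 0.018
```

Almost at the stop; I take small steps until the force rises.

```bash
python3 -m jog '[0,0,1,0,0, 0,0,1,0,0, 0,0,2,0,0, 0,0,2,0,0, 0,0,2,0,0]'|sed -n '1,2p;4p'; python3 -m jog '[0,0,1,0,0, 0,0,1,0,0, 0,0,1,0,0, 0,0,1,0,0, 0,0,1,0,0]'|sed -n '1,2p;4p'; python3 lens.py
```

```text
time_s: 18.8
eef_pos: [0.4687, 0.0407, 0.1534]
wrist_force: [-1.9, 1.2, 0.4]
time_s: 19.3
eef_pos: [0.4687, 0.0401, 0.1534]
wrist_force: [-3.8, 4.5, 0.9]
lens [ 0.4633 -0.0248] r 26.3 arm 0.1063 theta -0.001
```

```bash
python3 -m jog '[0,0,1,0,0, 0,0,1,0,0, 0,0,1,0,0, 0,0,1,0,0, 0,0,1,0,0]'|sed -n '1,2p;4p'; python3 -m jog '[0,5,-20,0,0, 0,5,-50,0,0, 0,5,-80,0,0, -30,5,-100,0,0, -75,5,-100,0,0]'|sed -n '1,2p;4p';python3 -m jog '[-45,0,0,0,0, -90,0,-20,0,0, -90,0,-50,0,0, -90,0,-80,0,0, -90,0,-80,0,0]'|sed -n '1,2p;4p'; python3 lens.py
python3 - <<'E'
from h import *
im=optics.camera("top");a=cv2.resize(im[150:310,190:420,::-1],None,fx=3.4,fy=3.4);cv2.imwrite("pics/t4.png",a)
hs=cv2.cvtColor(im,cv2.COLOR_RGB2HSV);m=cv2.inRange(hs,(0,150,60),(8,255,255))[215:260,345:390];print("red px",np.argwhere(m>0).mean(0)+[215,345],(m>0).sum());print(pose()[2]["wrist_force"])
E
```

```text
time_s: 19.85
eef_pos: [0.4687, 0.04, 0.1533]
wrist_force: [-3.4, 9.8, 1.8]
time_s: 20.35
eef_pos: [0.4503, 0.1387, 0.2268]
wrist_force: [1.2, -1.0, 0.4]
time_s: 20.85
eef_pos: [0.4353, 0.2176, 0.3192]
wrist_force: [0.6, -1.2, -0.9]
lens [ 0.4653 -0.0248] r 26.3 arm 0.1043 theta -0.005
red px [234.55072464 364.86956522] 138
[-0.10915356  0.10803288  0.03588317]
```

View pics/t4.png

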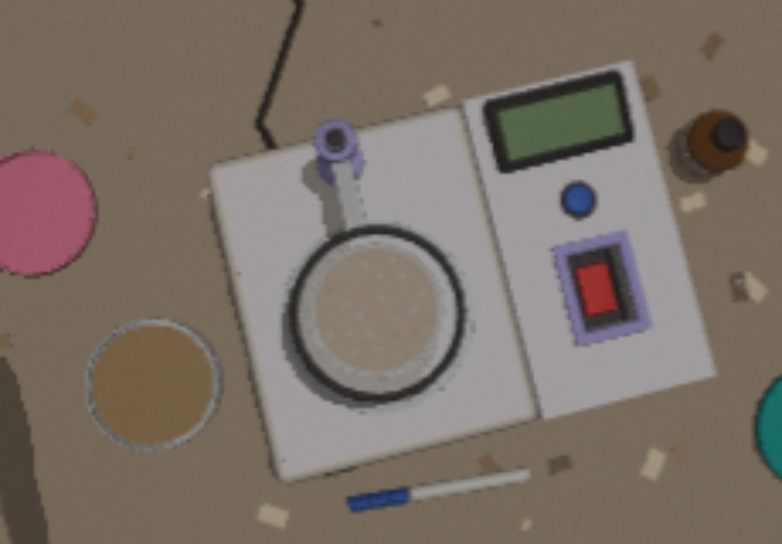

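The lens is over the plate at its stop, the key is up, nothing else has moved, and the hand is clear. I hand in.

```bash
python3 -c "
from bench import hand_in;print(hand_in())"
```

```text
the job is handed in; nothing more can be done
None
```

Both jobs are done and the work was handed in at about 21 s of the 48 s; `hand_in()` gives no verdict.

- **Reset key:** I pressed it with the closed fingertips until it hit its stop. The force went from 3.8 N through the spring to a steady 17 N with no further travel. I held it there for 1.5 s and lifted out. Afterwards the red key looked as it did at the start (138 px against 133 px), so it is up again.
- **Magnifier:** I pushed it by the rim, at about 0.5 rad/s, until the force rose to about 10 N without movement. With the hand withdrawn, the top camera puts it at about 0 rad (-0.005), with its centre about 1–2 mm from the stage's.
- **Everything else:** in the last picture the plate, stack, bottle, pen and blue key are where they were. The hand is clear and the wrist force is about 0 N.

**Disagreement:** the closed fingertips met the key about 28 mm short of the reported TCP. I found the contact by force and camera instead of by the stated tool length.

The viewed pictures came to 10.

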